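# Show the contacts of the tagged cartridge

## Robot

A 6-joint arm with a two-finger parallel gripper is mounted at the origin on the work surface. World frame = base frame: x ahead of the robot, y to its left, z up, the work surface at z = 0. Lengths are in mm, angles in rad, forces in N, time in s.
With the tool pointing down it reaches from about 275 to 750 mm from the base axis. Payload 10.2 kg.
Tool frame: the origin (TCP) lies at the very end of the fingers, on their centre line; the grasp point (between the pads) lies 19 mm behind it; x points along the fingers, z is the direction in which the jaws open and shut, and the axes are right-handed (so a half turn about x gives the same grasp; the last joint's range is limited). The gripper opens to 88 mm and grips with 3 to 60 N. Pads are 18 mm wide; open, the fingers measure 123 mm over their backs; the gripper's body (75 mm by 187 mm) begins 45 mm behind the grasp point.
Start: joints at [1.068, 0.313, 1.498, -0, 1.331, -0.223], TCP at [144.999, 504.586, 238.72] pointing down, gripper open.
Joint ranges: [-2.94, 2.94], [-0.97, 2.17], [0.19, 2.56], [-1.23, 4.37], [0.02, 3.11], [-2.88, 2.88]. Speed limits (rad/s): [2.39, 2.39, 3.01, 3.14, 3.14, 3.14].

## Interface

Orientations are given as a unit quaternion [w, x, y, z].
In Python, from rig import sensors, vision, r gives the robot as it stands. The module is installed in compiled form; this text tells all that it offers.
- The arm moves only by the tool drive_tool, never from a script. Its argument "plan" is a list of rows, each an object with "delta_pos": the shift along the world's x, y, z in units of 25 mm (1.0 is 25 mm), a list of three; "twist": the turn about the world's z in units of 8 degrees (1.0 is 8 degrees); "grip": the opening in per cent of the stroke, from 0 (shut) to 100 (fully open). In form: [{"delta_pos": [dx, dy, dz], "twist": twist, "grip": grip}, ...]. A call has 1 to 10 rows; each row is the pose to reach, as a shift and turn from the pose measured when the call began; what a row does not reach only later rows make up. A row lasts 1/10 s, in which the tool goes at most 50 mm and 8.59 degrees, less where a joint would pass 70% of its speed; a pose out of reach is approached as far as the arm can. A call with a gripper value outside its range is refused whole. The fingers move at their own pace and stop on an object; the grip force is fixed at half the most. Time passes only in rows, so rows that repeat a pose let the fingers close. It gives the time, the measured TCP pose, the force and the opening at its end, in the units of the state.
- sensors.sense(): the state, without advancing time (a new reading comes with each control period).
- vision.grab_frame(name): name is "side" or "top"; returns the picture (480x640x3 uint8, blue, green, red); there is no depth.
- vision.camera_params(name): a dict with "fov_y" (degrees; the focal length in pixels is half the picture's height over the tangent of half this angle, whatever the lens; pixels are square), "cx", "cy" (the principal point, pixels), "D" ([k1, k2, p1, p2, k3] as OpenCV has them; the pictures are not rectified), "R" (3x3) and "t" (3): a world point X has camera coordinates R X + t. Camera axes: x right, y down, z forward; pixel columns grow to the right and rows downward; lengths in mm; the calibration is good to about 2 mm. A picture is of the moment at which its call begins. camera_params takes no time and is no camera call.
- r.close_job(): hands the job in, once; it reports no verdict.
The state is a dict: "t": time; "qpos": joint angles; "qvel": joint speeds; "joint_torque": joint torques, N m; "eef_pos": TCP position; "eef_rot": TCP orientation; "force": force on the tool from outside, world axes, zero at the start; "ft_torque": the same for the moment, N m; "opening": opening from 0.0 (shut) to 1.0 (fully open).
Only numpy, scipy, OpenCV 4.12 (cv2) and the standard library are available. Lean on these libraries where they do the work, as an engineer would, in place of code of your own. Each camera call takes 0.05 s, during which the arm holds its last target. There are 200 camera calls.

## Task

The rack has a flip-up tag at the far end of each of the two slots that hold white cartridges; the tag that stands up marks the cartridge whose contacts are to be looked at, the other tag is folded down. Draw the marked cartridge up out of the rack, bring it centrally over the glass coaster and hold it there, well up (a hand's breadth or more clear of the glass), tipped half way to level (about 45 degrees) with its contact edge, the underside, pointing out away from the robot so that I can look at it. Finish while still holding it like that, keep still, and leave the other cartridge in its slot and everything else where it is.

Things in the scene. Friction and masses are not known exactly. Their poses are not given: they have to be found in the camera images.
- rack: Fixed aluminium rack, 72 x 176 mm, 40 mm high. Five open-topped slots in a row along y, 34 mm apart, each 19 mm wide (y), 64 mm long (x), floor 4 mm up. Origin: centre of underside, on the shelf. Left cartridge: one of the two +y slots; right one: one of the two -y slots. The slot ends are closed up to 24 mm. x points away from the robot, yaw up to 0.35 either way.
- cart_left_center (a point): Centre of the left (robot's left, +y end of the rack) white cartridge, a plain plastic block 60 mm wide (x, along its slot), 16 mm thick (y), 90 mm high (z), about 90 g, contacts in the underside. At the start it stands upright and fully home in its slot; this point is 49 mm above the shelf. Play in the slot: 1.5 mm each side in y, 2 mm in x.
- cart_left_edge (a point): Middle of the left (robot's left, +y end of the rack) cartridge's contact edge (its underside), 45 mm below its centre as it stands.
- cart_left_top (a point): Middle of the left (robot's left, +y end of the rack) cartridge's top, 45 mm above its centre as it stands.
- cart_right_center (a point): Centre of the right (-y end of the rack) white cartridge, a plain plastic block 60 mm wide (x, along its slot), 16 mm thick (y), 90 mm high (z), about 90 g, contacts in the underside. At the start it stands upright and fully home in its slot; this point is 49 mm above the shelf. Play in the slot: 1.5 mm each side in y, 2 mm in x.
- cart_right_edge (a point): Middle of the right (-y end of the rack) cartridge's contact edge (its underside), 45 mm below its centre as it stands.
- cart_right_top (a point): Middle of the right (-y end of the rack) cartridge's top, 45 mm above its centre as it stands.
- tag_up: The raised slot tag: a fixed dark steel plate 24 mm wide (y), standing 55 mm high against the far (+x) end of one occupied slot, its top bent 20 mm outwards. Origin on the shelf below it, 38 mm from the slot's middle along the rack's x, at the same y of the rack as the marked cartridge. The other cartridge's tag is folded down, 24 mm high.
- coaster: Round clear glass coaster, 96 mm across, 9 mm high on four rubber feet, lying loose on the shelf to the right of the rack. Origin at the centre of its underside; its x axis points straight ahead of the robot.
There are look-alikes about, which are no part of the job. Leave any blue or yellow look-alike of the part that bears cart_left_center alone. Several things look just like the coaster: the one meant starts farthest to the robot's left.

How it is judged:
By the outcome, as a careful person would: the job done as asked, in the order asked, and still so for the second after the job is handed in, while the arm keeps its last pose, push and grip.
It also fails if it takes over 38 s, if anything falls off the work surface, if the arm or the gripper's body presses on something with over 40 N, if the wrist force passes 120 N, or if a joint passes its speed limit or range.

## Working session

There is one attempt and no reset: what is moved stays moved. The work goes in short steps, Python scripts to look and compute and a tool call to move; the robot and the scene stay as the last step left them, time stands still between calls to the robot, and variables do not carry over. Pictures are saved under pics/ and viewed, about 8 in all and at most 12, crops included, and the job is handed in when it is done.

Besides the shell and the picture viewer there is one more tool, called after ">>>" as a command line: name --argument value ..., lists and objects as JSON in quotes. drive_tool: Moves the arm, as the interface text tells. Its arguments: {"type":"object","properties":{"plan":{"type":"array"}},"required":["plan"]}

```bash
mkdir -p pics; cat >h.py <<'E'
import numpy as np,cv2
from rig import sensors,vision,r
def cam(n):
    p=vision.camera_params(n);f=240/np.tan(np.radians(p["fov_y"])/2)
    return np.array([[f,0,p["cx"]],[0,f,p["cy"]],[0,0,1.]]),np.array(p["D"],float),np.array(p["R"],float),np.array(p["t"],float)
def proj(n,X):
    K,D,R,t=cam(n);return cv2.projectPoints(np.array(X,float).reshape(-1,1,3),cv2.Rodrigues(R)[0],t,K,D)[0].reshape(-1,2)
def back(n,px,z):
    K,D,R,t=cam(n);u=cv2.undistortPoints(np.array(px,float).reshape(-1,1,2),K,D).reshape(-1,2)
    d=np.c_[u,np.ones(len(u))]@R;c=-R.T@t
    return c+d*((z-c[2])/d[:,2])[:,None]
E
python3 - <<'E'
from h import *
for n in("side","top"):
    cv2.imwrite(f"pics/{n}0.png",vision.grab_frame(n));K,D,R,t=cam(n);print(n,K[0,0],-R.T@t,R[2],D)
s=sensors.sense();print(s)
E
```

```text
side 520.7046363598134 [477.1609221  711.47752346 641.56184883] [ 0.05432704 -0.80875848 -0.58562641] [-0.06376679  0.          0.          0.          0.        ]
top 585.9282416341098 [ 289.23183813  -56.95053013 1325.16570127] [ 0.19942455  0.00324545 -0.97990781] [-0.01207645  0.          0.          0.          0.        ]
{'t': 0.1, 'qpos': array([ 1.06756413e+00,  3.13400318e-01,  1.49834152e+00,  1.24899279e-05,
        1.33103528e+00, -2.23378261e-01]), 'qvel': array([-0.00096524, -0.00013618, -0.00063858,  0.00062518,  0.00061507,
       -0.0009774 ]), 'joint_torque': array([ 2.35289845e-03, -4.02818692e+01, -2.52643669e+01,  6.95692515e-02,
        3.42228112e-02, -5.40304177e-05]), 'eef_pos': array([144.90109642, 504.37670028, 238.22247447]), 'eef_rot': array([ 0.56446525, -0.42554442,  0.5652328 ,  0.42520913]), 'force': array([-1.28618406,  0.10753134,  0.1517874 ]), 'ft_torque': array([-0.01981486,  0.00850963,  0.03430003]), 'opening': 0.9943607955709352}
```

View pics/side0.png

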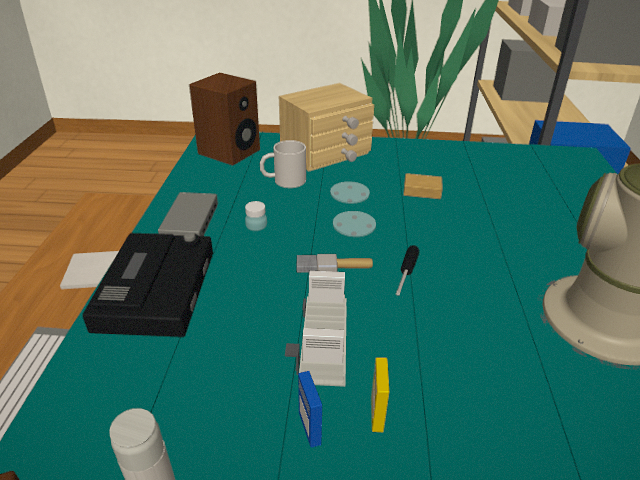

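View pics/top0.png

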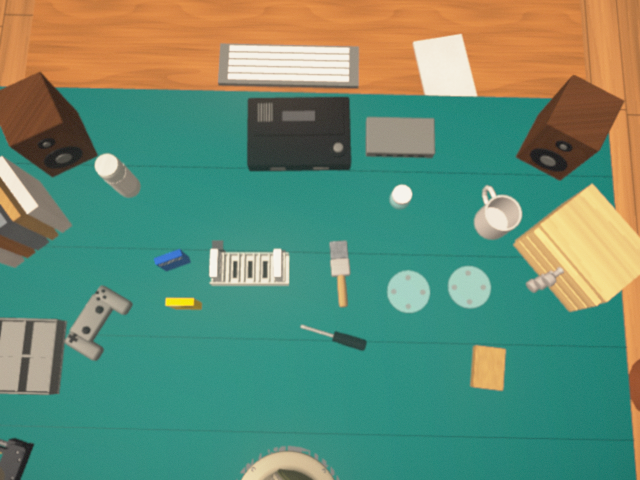

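```bash
python3 - <<'E'
import cv2,numpy as np
a=cv2.imread("pics/top0.png")[235:295,195:305];b=cv2.imread("pics/side0.png")[260:395,275:365]
a=cv2.resize(a,(0,0),fx=7,fy=7,interpolation=cv2.INTER_CUBIC)[:, :500+270];b=cv2.resize(b,(0,0),fx=4,fy=4,interpolation=cv2.INTER_CUBIC)
cv2.imwrite("pics/ca.png",a);cv2.imwrite("pics/cb.png",b);print(a.shape,b.shape)
from h import *
print(back("top",[[408,292],[469,287]],9).round(),back("top",[[210,286],[289,286],[289,251]],40).round())
E
```

```text
(420, 770, 3) (540, 360, 3)
[[ 460. -258.    9.]
 [ 475. -396.    9.]] [[460. 185.  40.]
 [464.  10.  40.]
 [542.  13.  40.]]
```

View pics/ca.png

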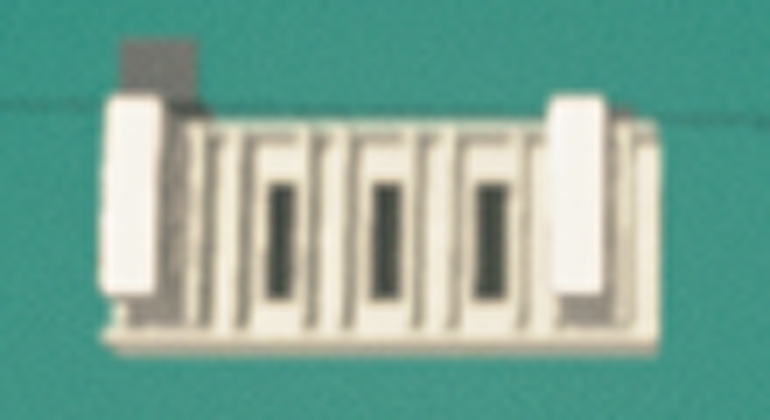

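View pics/cb.png

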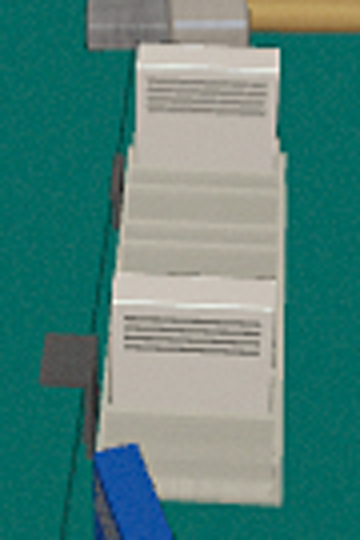

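```bash
python3 - <<'E'
from h import *
T=lambda L:(np.array(L,float)+.5)/7-.5+[195,235]
S=lambda L:(np.array(L,float)+.5)/4-.5+[275,260]
pr=lambda n,X:print(n,X.round(1).tolist(),X.mean(0).round(1))
pr("topL",back("top",T([[108,95],[162,95],[155,295],[102,295]]),94))
pr("topR",back("top",T([[550,95],[605,95],[603,295],[555,295]]),94))
pr("sideL",back("side",S([[117,278],[277,278],[273,305],[113,305]]),94))
pr("sideR",back("side",S([[140,45],[278,47],[278,70],[138,68]]),94))
pr("rim",back("top",T([[103,333],[660,345],[657,120]]),40))
pr("tagtop",back("top",T([[121,40],[198,40],[198,90]]),55))
im=vision.grab_frame("top")
h=cv2.cvtColor(im,cv2.COLOR_BGR2HSV)
K=im.astype(int)
m=((K[...,1]>150)&(K[...,2]<200)&(K[...,1]>K[...,2]+25)).astype(np.uint8)
n,l,s,c=cv2.connectedComponentsWithStats(m)
for i in range(1,n):
    if s[i,4]>500: print(s[i],c[i],back("top",[c[i]],9).round(1))
ims=vision.grab_frame("side").astype(int);g=ims[200:245,325:385]
m=((g[...,1]>140)&(g[...,2]<190)).astype(np.uint8);n,l,s,c=cv2.connectedComponentsWithStats(m)
for i in range(1,n):
    if s[i,4]>200: print(s[i],back("side",[c[i]+[325,200]],9).round(1))
E
```

```text
topL [[534.1, 179.3, 94.0], [534.5, 162.7, 94.0], [472.6, 161.3, 94.0], [472.2, 177.4, 94.0]] [503.3 170.2  94. ]
topR [[537.3, 43.9, 94.0], [537.7, 27.1, 94.0], [475.8, 25.5, 94.0], [475.4, 40.0, 94.0]] [506.5  34.1  94. ]
sideL [[533.8, 166.0, 94.0], [475.1, 161.1, 94.0], [476.0, 174.9, 94.0], [533.9, 179.8, 94.0]] [504.7 170.5  94. ]
sideR [[537.4, 28.6, 94.0], [479.5, 24.9, 94.0], [478.9, 40.1, 94.0], [536.9, 43.9, 94.0]] [508.2  34.4  94. ]
rim [[468.1, 186.6, 40.0], [468.4, 10.5, 40.0], [540.8, 13.8, 40.0]] [492.5  70.3  40. ]
tagtop [[559.7, 183.7, 55.0], [560.3, 159.3, 55.0], [544.1, 158.4, 55.0]] [554.7 167.2  55. ]
[ 447  265   45   44 1428] [468.83753501 286.63515406] [[ 475.8 -395.5    9. ]]
[ 386  269   45   45 1457] [408.01921757 291.20933425] [[ 462.3 -257.6    9. ]]
[  8  11  43  25 783] [[ 464.1 -255.4    9. ]]
```

```bash
python3 - <<'E'
from h import *
from scipy.spatial.transform import Rotation as Ro
s=sensors.sense();q=s["eef_rot"];M=Ro.from_quat(np.roll(q,-1)).as_matrix();print(M.round(3))
a=np.degrees(np.arctan2(M[1,2],M[0,2]));print("jaw yaw",a,s["eef_pos"],s["t"])
for tgt in(91.6,-88.4):print("twist",(tgt-a+180)%360-180,((tgt-a+180)%360-180)/8)
print((np.array([504,170.4,150])-s["eef_pos"])/25)
E
```

```text
[[-0.    -0.961  0.276]
 [-0.001  0.276  0.961]
 [-1.     0.    -0.001]]
jaw yaw 73.96586073506631 [144.94234354 504.463529   238.38325572] 0.2
twist 17.63413926493368 2.20426740811671
twist -162.36586073506632 -20.29573259188329
[ 14.36230626 -13.36254116  -3.53533023]
```

>>> drive_tool --plan '[{"delta_pos":[14.36,-13.36,0],"twist":2.2,"grip":70},{"delta_pos":[14.36,-13.36,0],"twist":2.2,"grip":70},{"delta_pos":[14.36,-13.36,0],"twist":2.2,"grip":70},{"delta_pos":[14.36,-13.36,0],"twist":2.2,"grip":70},{"delta_pos":[14.36,-13.36,0],"twist":2.2,"grip":70},{"delta_pos":[14.36,-13.36,0],"twist":2.2,"grip":70},{"delta_pos":[14.36,-13.36,0],"twist":2.2,"grip":70},{"delta_pos":[14.36,-13.36,0],"twist":2.2,"grip":70},{"delta_pos":[14.36,-13.36,0],"twist":2.2,"grip":70},{"delta_pos":[14.36,-13.36,0],"twist":2.2,"grip":70}]'

```text
t: 1.2
eef_pos: [503.5, 170.2, 238.3]
eef_rot: [-0.493, 0.507, -0.493, -0.507]
force: [-0.2, 0.6, 0.8]
opening: 0.7
```

>>> drive_tool --plan '[{"delta_pos":[0,0,-1.5],"twist":0,"grip":70},{"delta_pos":[0,0,-3],"twist":0,"grip":65},{"delta_pos":[0,0,-4.5],"twist":0,"grip":65},{"delta_pos":[0,0,-6],"twist":0,"grip":65},{"delta_pos":[0,0,-7],"twist":0,"grip":65},{"delta_pos":[0,0,-7.33],"twist":0,"grip":65},{"delta_pos":[0,0,-7.33],"twist":0,"grip":65},{"delta_pos":[0,0,-7.33],"twist":0,"grip":65}]'

```text
t: 2.0
eef_pos: [504.2, 170.3, 56.4]
eef_rot: [-0.493, 0.507, -0.493, -0.506]
force: [-0.2, -0.2, -0.4]
opening: 0.65
```

```bash
python3 - <<'E'
from h import *
a=vision.grab_frame("side")[230:420,220:440];b=vision.grab_frame("top")[205:305,180:320]
cv2.imwrite("pics/g1.png",np.hstack([cv2.resize(a,(460,400)),cv2.resize(b,(340,400))]))
E
```

```text
(no output)
```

View pics/g1.png

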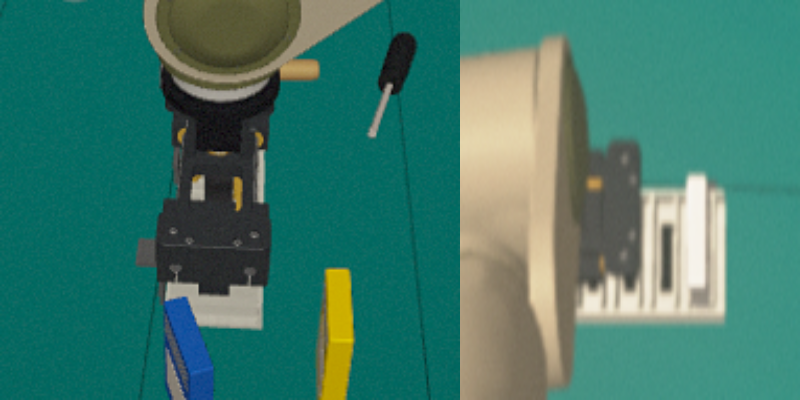

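The side crop shows the gripper straddling the marked cartridge, with the raised tag beside it at (145,252). The right cartridge is untouched. I'll close the jaws.

>>> drive_tool --plan '[{"delta_pos":[0,0,0],"twist":0,"grip":0},{"delta_pos":[0,0,0],"twist":0,"grip":0},{"delta_pos":[0,0,0],"twist":0,"grip":0},{"delta_pos":[0,0,0],"twist":0,"grip":0},{"delta_pos":[0,0,0],"twist":0,"grip":0},{"delta_pos":[0,0,0],"twist":0,"grip":0},{"delta_pos":[0,0,0],"twist":0,"grip":0},{"delta_pos":[0,0,0],"twist":0,"grip":0}]'

```text
t: 2.9
eef_pos: [504.3, 170.3, 56.5]
eef_rot: [-0.494, 0.507, -0.493, -0.506]
force: [-0.2, 0.6, 0.7]
opening: 0.176
```

>>> drive_tool --plan '[{"delta_pos":[0,0,0.16],"twist":0,"grip":0},{"delta_pos":[0,0,0.32],"twist":0,"grip":0},{"delta_pos":[0,0,0.32],"twist":0,"grip":0},{"delta_pos":[0,0,0.32],"twist":0,"grip":0}]'

```text
t: 3.3
eef_pos: [504.3, 170.4, 64.6]
eef_rot: [-0.494, 0.507, -0.493, -0.506]
force: [-0.5, 0.2, -2.2]
opening: 0.176
```

>>> drive_tool --plan '[{"delta_pos":[-0.25,-0.01,0.09],"twist":0,"grip":0},{"delta_pos":[-0.51,-0.015,0.17],"twist":0,"grip":0},{"delta_pos":[-0.74,-0.02,0.22],"twist":0,"grip":0},{"delta_pos":[-0.96,-0.03,0.27],"twist":0,"grip":0},{"delta_pos":[-1.2,-0.035,0.28],"twist":0,"grip":0},{"delta_pos":[-1.43,-0.04,0.28],"twist":0,"grip":0},{"delta_pos":[-1.66,-0.05,0.26],"twist":0,"grip":0},{"delta_pos":[-1.89,-0.055,0.22],"twist":0,"grip":0},{"delta_pos":[-1.89,-0.055,0.22],"twist":0,"grip":0}]'

```text
t: 4.2
eef_pos: [458.3, 168.9, 71.3]
eef_rot: [-0.495, 0.509, -0.491, -0.505]
force: [4.3, -1.0, 0.8]
opening: 0.177
```

```bash
python3 - <<'E'
from h import *
s=sensors.sense();print(s["force"],s["eef_pos"])
a=vision.grab_frame("side")[230:420,240:430]
cv2.imwrite("pics/g2.png",cv2.resize(a,(600,600),interpolation=cv2.INTER_CUBIC))
E
```

```text
[ 4.33828488 -0.96042178  0.80818736] [458.27247667 168.94035271  71.31958703]
```

View pics/g2.png

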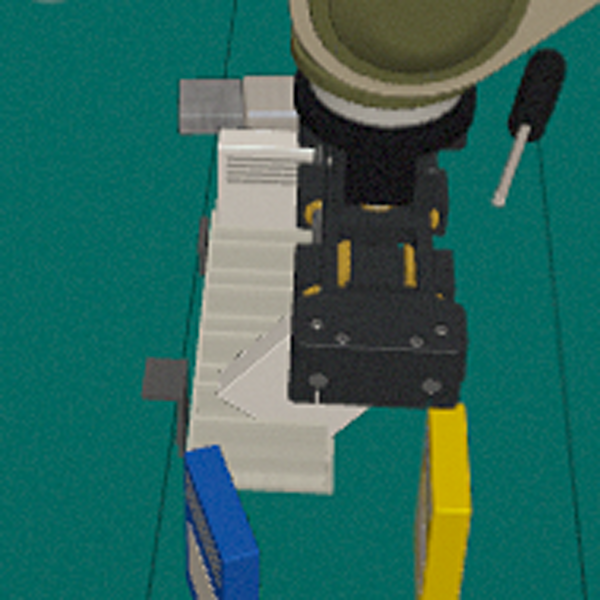

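>>> drive_tool --plan '[{"delta_pos":[-0.16,-0.005,-0.06],"twist":0,"grip":0},{"delta_pos":[-0.32,-0.01,-0.12],"twist":0,"grip":0},{"delta_pos":[-0.32,-0.01,-0.12],"twist":0,"grip":0},{"delta_pos":[-0.25,-0.01,0.5],"twist":0,"grip":0},{"delta_pos":[-0.25,-0.01,1.5],"twist":0,"grip":0},{"delta_pos":[-0.25,-0.01,3.0],"twist":0,"grip":0},{"delta_pos":[-0.25,-0.01,4.5],"twist":0,"grip":0},{"delta_pos":[-0.25,-0.01,6],"twist":0,"grip":0},{"delta_pos":[-0.25,-0.01,6],"twist":0,"grip":0}]'

```text
t: 5.15
eef_pos: [453.2, 169.0, 225.7]
eef_rot: [-0.497, 0.511, -0.489, -0.503]
force: [-0.6, 0.1, -1.9]
opening: 0.181
```

```bash
python3 - <<'E'
from h import *
s=sensors.sense();print(s["force"],s["eef_pos"])
im=vision.grab_frame("side");cv2.imwrite("pics/s3.png",im)
P=s["eef_pos"]+[0,0,19]
def corners(ph):
    c,n=np.cos(ph),np.sin(ph);o=[]
    for y in(8,-8):
        for a,b in((-30,-71.4),(30,-71.4),(30,18.6),(-30,18.6)):
            dx=a*c-b*n;o.append(P+[dx-.03*y,y+.03*dx,a*n+b*c])
    return o
u0,v0=proj("side",[P])[0].astype(int)-[90,90]
a=cv2.resize(im[v0:v0+180,u0:u0+180],(600,600),interpolation=cv2.INTER_CUBIC)
for d,col in((40,(0,0,255)),(45,(0,255,0)),(50,(255,0,0))):
    p=((proj("side",corners(np.radians(d)))-[u0,v0]+.5)*600/180-.5).astype(int)
    cv2.polylines(a,[p[:4]],True,col,1)
cv2.imwrite("pics/g3.png",a)
E
```

```text
[-0.62839122  0.09185612 -1.9219758 ] [453.16328117 168.97114479 225.72910849]
```

View pics/g3.png

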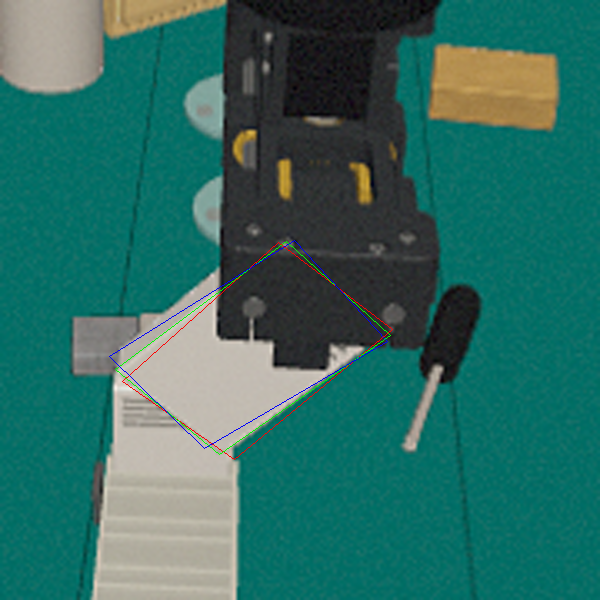

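>>> drive_tool --plan '[{"delta_pos":[-0.05,-0.3,0],"twist":-0.05,"grip":0},{"delta_pos":[-0.1,-0.9,0],"twist":-0.1,"grip":0},{"delta_pos":[-0.1,-1.7,0],"twist":-0.15,"grip":0},{"delta_pos":[-0.15,-2.6,0],"twist":-0.2,"grip":0},{"delta_pos":[-0.15,-3.5,0],"twist":-0.2,"grip":0},{"delta_pos":[-0.2,-4.4,0],"twist":-0.2,"grip":0},{"delta_pos":[-0.2,-5.3,0],"twist":-0.2,"grip":0},{"delta_pos":[-0.2,-6.2,0],"twist":-0.2,"grip":0},{"delta_pos":[-0.2,-7.1,0],"twist":-0.2,"grip":0},{"delta_pos":[-0.2,-8.0,0],"twist":-0.2,"grip":0}]'

```text
t: 6.2
eef_pos: [446.1, -32.2, 221.4]
eef_rot: [0.503, -0.502, 0.498, 0.498]
force: [0.1, 0.2, -0.3]
opening: 0.178
```

>>> drive_tool --plan '[{"delta_pos":[-0.07,-0.9,0.17],"twist":0,"grip":0},{"delta_pos":[-0.07,-1.9,0.17],"twist":0,"grip":0},{"delta_pos":[-0.07,-3.0,0.17],"twist":0,"grip":0},{"delta_pos":[-0.07,-4.1,0.17],"twist":0,"grip":0},{"delta_pos":[-0.07,-5.2,0.17],"twist":0,"grip":0},{"delta_pos":[-0.07,-6.3,0.17],"twist":0,"grip":0},{"delta_pos":[-0.07,-7.4,0.17],"twist":0,"grip":0},{"delta_pos":[-0.07,-8.3,0.17],"twist":0,"grip":0},{"delta_pos":[-0.07,-8.8,0.17],"twist":0,"grip":0},{"delta_pos":[-0.07,-8.99,0.17],"twist":0,"grip":0}]'

```text
t: 7.2
eef_pos: [443.7, -257.5, 224.5]
eef_rot: [0.503, -0.5, 0.498, 0.498]
force: [-0.1, -0.8, -1.5]
opening: 0.182
```

>>> drive_tool --plan '[{"delta_pos":[0,0,0],"twist":0,"grip":0},{"delta_pos":[0,0,0],"twist":0,"grip":0},{"delta_pos":[0,0,0],"twist":0,"grip":0}]'

```text
t: 7.5
eef_pos: [443.7, -256.8, 224.5]
eef_rot: [0.503, -0.501, 0.498, 0.499]
force: [-0.1, -0.3, -1.0]
opening: 0.174
```

```bash
python3 - <<'E'
from h import *
from scipy.spatial.transform import Rotation as Ro
s=sensors.sense();M=Ro.from_quat(np.roll(s["eef_rot"],-1)).as_matrix();print(s["t"],s["force"],s["eef_pos"],M.round(3).tolist(),s["opening"])
im=vision.grab_frame("side");cv2.imwrite("pics/s4.png",im);cv2.imwrite("pics/t4.png",vision.grab_frame("top"))
P=s["eef_pos"]+[0,0,19]
def corners(ph):
    c,n=np.cos(ph),np.sin(ph)
    return [P+[a*c-b*n,8,a*n+b*c] for a,b in((-30,-71.4),(30,-71.4),(30,18.6),(-30,18.6))]
u0,v0=proj("side",[P])[0].astype(int)-[75,75]
a=cv2.resize(im[v0:v0+150,u0:u0+150],(600,600),interpolation=cv2.INTER_CUBIC)
for d,col in((40,(0,0,255)),(45,(0,255,0)),(50,(255,0,0))):
    p=((proj("side",corners(np.radians(d)))-[u0,v0]+.5)*4-.5).astype(int);cv2.polylines(a,[p],True,col,1)
cv2.imwrite("pics/g4.png",a)
E
```

```text
7.5 [-0.13446259 -0.26041652 -1.02762437] [ 443.73614064 -256.7532322   224.48932275] [[0.006, -1.0, 0.002], [0.003, 0.002, 1.0], [-1.0, -0.006, 0.003]] 0.17412648068729666
```

View pics/g4.png

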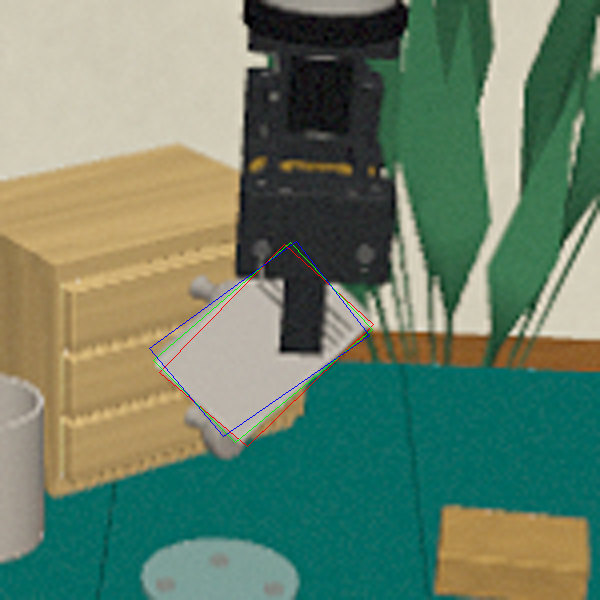

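View pics/t4.png

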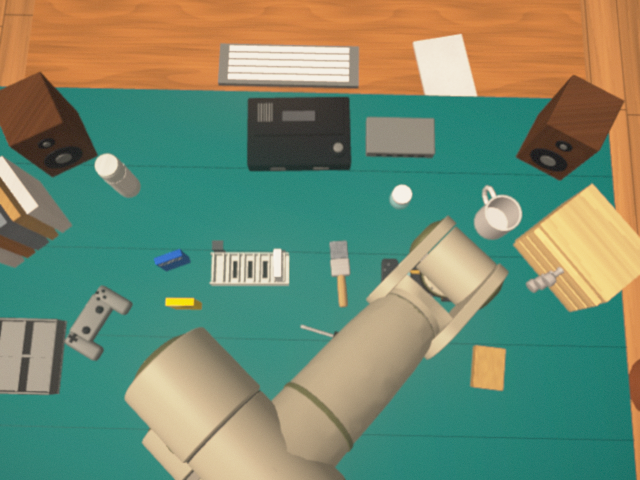

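The side view shows the cartridge held at about 45°, with its contact edge away from the robot and the 45° overlay matching. The top view shows the right cartridge still in its slot and everything else in place. Handing in.

```bash
python3 - <<'E'
from h import *
print(r.close_job(),sensors.sense()["eef_pos"])
E
```

```text
the job is handed in; nothing more can be done
the job is handed in; nothing more can be done
```

The left cartridge, the one with the raised tag, is now held still over the leftmost glass coaster. It is tipped about 45° with its contact edge pointing straight away from the robot. The job is handed in; it took about 7.5 s of the 38 s.

- **How it was tipped:** the arm can only keep the tool pointing down. I gripped the cartridge across its thickness near the top, lifted it 8 mm and levered its foot against the near end wall of its slot. It turned to 45° in the grip, and I then drew it out and carried it over.
- **Tilt:** overlays on the side picture gave about 45°, within 2 to 3°, both after lifting out and at the end.
- **Position:** the cartridge's centre works out at about (462, −257) mm. I measured the coaster at about (463, −257) mm.
- **Height:** the lowest corner is about 16 cm above the glass.
- **Grip and force:** the grip was steady at about 16 mm. The tool force readings I took stayed below about 5 N.
- **Everything else:** the top view shows the right cartridge still in its slot and nothing else visibly moved. The arm hid the coaster in that picture, and the side picture caught only part of a coaster at its lower edge. I did not re-measure the coaster's position after moving.

No check failed. The two cameras put the coaster about 2 mm apart, but the side measurement was cut off at the edge, so I used the top one.

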